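Draw the spatula from its sheath and hold it upright over the gravel tray

TASK

Draw the steel spatula out of its narrow leaning holder, turn it upright with the blade pointing straight down, and hold it still over the middle of the small gravel tray, with the blade's tip some 30 to 120 mm above the rim. The program finishes while the robot is still holding the spatula there; the spatula must not touch the tray, and the brush stays in its own holder.

Things in the scene. Friction and masses are not known exactly. Their poses are not given: they have to be found in the camera images.
- spatula: steel spatula, 240 mm long, 70 g, wooden handle. y runs along it to the butt; z is normal to the blade; origin at mid-length under the handle. Handle y = 20 to 120, x = -10 to 10, z = 0 to 21 mm: grasp it across x (20 mm wide). Blade y = -120 to 10, x = -12 to 12, z = 6 to 10 mm. Starts leaning some 45 to 50 degrees in the narrow holder, handle up, 90 mm of the blade inside, x level, z upward
- spatula_grip (a point): point on the spatula's handle, on its centre line at y = 80 mm, 200 mm from the blade's tip and 40 mm from the butt; about 0.155 m above the table at the start
- spatula_tip (a point): middle of the spatula's blade tip (y = -120 mm, z = 8 mm); inside the sheath at the start
- narrow_holder: fixed aluminium stand with a flat sheath for the spatula, leaning 45 degrees: its axis rises equally along the holder's +x and +z. Slot 29 mm (y) by 7.5 mm, 90 mm deep; pull the tool along the axis by at least that. Origin on the table under the slot's bottom end, which is 22 mm up. Grey foot plate 135 x 63 mm, x = -30 to 105 mm. +x points roughly away from the robot
- narrow_holder_mouth (a point): centre of the slot's mouth of the narrow holder, 86 mm above the table and 64 mm from the holder's origin in its +x
- wide_holder: the same kind of fixed stand, with a wider slot (64 x 23 mm, 90 mm deep), with the bench brush in it; foot plate 135 x 98 mm. It and the narrow holder stand on the table to either side of the tray, either may be on the left
- brush: bench brush, 204 mm long, with a wooden handle, leaning bristles down in the wide holder; leave it there. Origin at mid-length, y axis toward the handle's end. It sits a little loosely
- tray: small enamel tray with gravel in it, 170 x 230 mm (x, y), 46 mm high, fixed to the table between the holders; origin under its middle on the table
- tray_mid (a point): middle of the tray at the height of its rim (z = 46 mm)

How it is judged:
On the way:
1. the spatula is in the fingers and drawn clear of its holder (contact force between the fingers and spatula above 0.5 N and contact force between spatula and narrow_holder below 0.05 N and distance between spatula and narrow_holder_mouth above 0.118 m), for 0.1 s.
At the end, for the whole second after the job is handed in: The fingers hold the spatula still, blade down within 0.15 rad of plumb, its tip within 25 mm of the tray's middle seen from above and 20 to 140 mm above the rim, touching neither tray nor holder; the brush within 25 mm of where it was (angle between spatula's own y axis and vertical below 0.15 rad and horizontal distance between spatula_tip and tray_mid below 0.025 m and height (world z) of spatula_tip between 0.066 and 0.186 m and contact force between the fingers and spatula above 0.5 N and contact force between spatula and tray below 0.05 N and contact force between spatula and narrow_holder below 0.05 N and contact force between spatula and wide_holder below 0.05 N and linear speed of spatula below 0.03 m/s and angular speed of spatula below 0.2 rad/s and distance of brush from where it was at the start of the episode below 0.025 m); the arm keeps its last pose, push and grip.
It fails at once if the spatula strikes the tray (contact force between spatula and tray above 1 N).
It fails at once if the brush is pushed or pulled about (distance of brush from where it was at the start of the episode above 0.03 m).
It also fails if it takes over 38 s, if anything falls off the work surface, if the arm or the gripper's body presses on something with over 40 N, if the wrist force passes 120 N, or if a joint passes its speed limit or range.

ROBOT

A 7-joint arm with a two-finger parallel gripper is mounted at the origin on the work surface; the furniture and walls round the work are solid. World frame = base frame: x ahead of the robot, y to its left, z up, the work surface at z = 0. Lengths are in m, angles in rad, forces in N, time in s.
With the tool pointing down it reaches from about 0.35 to 0.9 m from the base axis. Payload 8.1 kg.
Tool frame: the origin (TCP) lies on the front face of the gripper's body, between the roots of the fingers; the fingertips stand 66 mm ahead of it and the grasp point (between the pads) lies 47 mm ahead of it (arm.finger_overhang is the distance from the TCP to the fingertips, in m); z points along the fingers, y is the line along which they close (so a half turn about z gives the same grasp; the last joint's range is limited). The gripper opens to 92 mm and grips with 3 to 60 N. Pads are 19 mm wide; open, the fingers measure 130 mm over their backs; the gripper's body (75 mm by 190 mm) begins 47 mm behind the grasp point.
Start: joints at [1.242, 0.434, 0.025, 1.573, -0.012, 1.134, -0.075], TCP at [0.14, -0.609, 0.292] pointing down, gripper open.
Joint ranges: [-2.62, 2.62], [-0.44, 2.09], [-1.27, 1.32], [0.08, 2.57], [-1.32, 4.46], [0.12, 2], [-2.74, 2.74]. Speed limits (rad/s): [2.22, 2.22, 3.01, 3.01, 3.14, 3.14, 3.14].

INTERFACE

Orientations are given as a rotation vector (axis times angle).
In Python, from cell import readout, cams, workorder, spotter, arm gives the robot as it stands.
- The arm moves only by the tool pendant, called as a command line: name --argument value ..., lists and objects as JSON in quotes. Schema: {"type":"object","properties":{"rows":{"type":"array","items":{"type":"number"},"minItems":5,"maxItems":50},"force":{"type":"number"},"only":{"type":"string"},"quiet":{"type":"boolean"},"lines":{"type":"string"}},"required":["rows"],"additionalProperties":false}. rows is one flat list of numbers that holds 1 to 10 rows one after another, with no inner brackets; each row has 5 numbers: dx, dy, dz in shares of the most that a row can go, 1 being 50 mm, then a turn about the tool's z in fractions of the full range, 1 being pi/2 rad, then the opening from 0.0 (shut) to 1.0 (fully open); each row shifts and turns the commanded pose from where the row before left it, along the tool's axes as they then stand; what a row does not reach is not made up. A row lasts 1/10 s, in which the tool goes at most 0.05 m and 0.15 rad, less where a joint would pass 70% of its speed; a pose out of reach is approached as far as the arm can. The fingers move at their own pace and stop on an object; force is the grip in N (left out, the last holds). Time passes only in rows, so rows that do not move let the fingers close. The tool returns the time, the measured TCP pose, the force, the opening and the grip force at its end. only (a regular expression) keeps the lines of the reply that match it, lines (a string "A,B") keeps lines A to B, and quiet returns only ok. A shift or turn number past 1, either way, is cut back to 1. Input that does not fit is refused with a message, and nothing moves.
- readout.observe(): the state, without advancing time (a new reading comes with each control period).
- cams.get_image(name): name is "scene" or "top" or "wrist"; returns a dict with "image" (480x640x3 uint8, blue, green, red), "fx", "fy", "cx", "cy" (pixels), "cam_to_world" (4x4, takes a point from camera to world coordinates); the wrist camera has in their place "mount" (4x4, takes a point from camera to tool coordinates, whose origin is the TCP and whose axes are the flange's). Camera axes: x right, y down, z forward; pixel columns grow to the right and rows downward; lengths in m; the calibration is good to about 2 mm. A picture is of the moment at which its call begins: read the wrist's pose just before it. There is no depth.
- workorder.sign_off(): hands the job in; it is judged then, once.
Trained networks look in a picture, given as the dict that the camera call returned (one of the last four; its "shot" number tells which), for a name from the list of things; names that differ only in an ending like _2 or _b are one class to them, and where a whole thing is asked for, a point or a joint stands for the part that bears it (a point fixed in the world has none). Each returns a list of dicts, best first, with "score" (0 to 1); they miss things now and then, are a little off and sometimes report something else, mostly with a low value. They report only what shows in the picture. A call takes as long as a camera call.
- spotter.boxes_of(picture, name): "centre" ([x, y, z] in m, in the coordinates of the camera as it stood for that picture, good to about 4 mm: the middle of the surface that is visible of it).
The state is a dict: "clock": time; "joints": joint angles; "dq": joint speeds; "joint_efforts": joint torques, N m; "position": TCP position; "ee_rot": TCP orientation; "force": force on the tool from outside, world axes, zero at the start; "ft_torque": the same for the moment, N m; "width": opening from 0.0 (shut) to 1.0 (fully open); "gripper_force": force on a finger pad.
Only numpy, scipy, OpenCV 4.12 (cv2) and the standard library are available. Lean on these libraries where they do the work, as an engineer would, in place of code of your own. Each camera call takes 0.05 s, during which the arm holds its last target. There are 200 camera calls.

## Working session

There is one attempt and no reset: what is moved stays moved. The work goes in short steps, Python scripts to look and compute and a tool call to move; the robot and the scene stay as the last step left them, time stands still between calls to the robot, and variables do not carry over. Pictures are saved under pics/ and viewed, at most 10 in all, crops included, and the job is handed in when it is done.

```bash
ls; mkdir -p pics; cat > h.py <<'E'
import numpy as np, cv2
from cell import readout, cams, workorder, spotter, arm
from scipy.spatial.transform import Rotation as R
def c2w(p,name):
    if name!='wrist': return np.array(p['cam_to_world'])
    return None
def shot(name):
    o=readout.observe(); p=cams.get_image(name)
    if name=='wrist':
        T=np.eye(4);T[:3,:3]=R.from_rotvec(o['ee_rot']).as_matrix();T[:3,3]=o['position'];T=T@np.array(p['mount'])
    else: T=np.array(p['cam_to_world'])
    return p,T
def find(p,T,n):
    return [(round(r['score'],2),np.round(T[:3,:3]@np.array(r['centre'])+T[:3,3],4).tolist(), [round(p['fx']*r['centre'][0]/r['centre'][2]+p['cx']),round(p['fy']*r['centre'][1]/r['centre'][2]+p['cy'])]) for r in spotter.boxes_of(p,n)[:2]]
def tool():
    o=readout.observe(); return np.array(o['position']),R.from_rotvec(o['ee_rot']).as_matrix()
E
python3 - <<'E'
from h import *
print(readout.observe())
for c in ['scene','top']:
    p,T=shot(c); cv2.imwrite(f'pics/{c}0.png',p['image'])
    print(c,p['fx'],np.round(T,3).tolist())
    for n in ['spatula','spatula_grip','narrow_holder','narrow_holder_mouth','wide_holder','brush','tray','tray_mid']: print(n,find(p,T,n))
E
```

```text
pics
{'clock': 0.0, 'joints': array([ 1.24241399,  0.43524324,  0.02500707,  1.57409934, -0.01163277,
        1.1340056 , -0.0750832 ]), 'dq': array([-9.83476990e-04, -9.70589460e-05, -1.84363562e-03,  1.65495567e-03,
        2.97484242e-03, -8.56741496e-04, -6.08172574e-04]), 'joint_efforts': array([-2.85375072e-04, -6.67874622e+01,  9.84750688e-01, -3.14462829e+01,
       -6.04867330e-02,  4.29584796e-02,  1.86236693e-04]), 'position': array([ 0.13976898, -0.60874819,  0.29143183]), 'ee_rot': array([-3.12004266e+00, -3.53574626e-01,  4.87972462e-04]), 'force': array([-0.02596206, -0.54934632, -0.91837865]), 'ft_torque': array([0.04884752, 0.03485236, 0.04842561]), 'gripper_force': 0.0, 'width': 1.0011969492692478}
scene 525.2404756677747 [[-0.715, -0.407, 0.568, -0.336], [-0.699, 0.428, -0.573, 0.796], [-0.01, -0.807, -0.591, 0.919], [0.0, 0.0, 0.0, 1.0]]
spatula [(0.71, [0.4759, -0.2311, 0.1458], [372, 192]), (0.5, [0.3691, 0.3438, 0.0393], [242, 345])]
spatula_grip [(0.75, [0.4861, -0.2316, 0.1459], [370, 191])]
narrow_holder [(0.85, [0.4007, -0.2681, 0.0099], [397, 236])]
narrow
[... 229 characters left out ...]
y_mid [(0.58, [0.432, 0.0211, 0.0284], [322, 271])]
top 459.8810433889595 [[-0.008, -0.995, 0.095, 0.331], [-1.0, 0.006, -0.016, 0.012], [0.015, -0.095, -0.995, 1.188], [0.0, 0.0, 0.0, 1.0]]
spatula [(0.71, [0.4791, -0.2361, 0.1426], [421, 215])]
spatula_grip [(0.72, [0.4838, -0.2426, 0.1453], [424, 213])]
narrow_holder [(0.65, [0.3924, -0.2696, 0.0058], [423, 256]), (0.53, [0.3882, 0.3164, 0.0343], [192, 259])]
narrow_holder_mouth [(0.7, [0.3932, -0.2694, 0.0053], [423, 256])]
wide_holder [(0.56, [0.3867, 0.3145, 0.0367], [192, 259])]
brush [(0.79, [0.4514, 0.3182, 0.1224], [182, 230])]
tray [(0.82, [0.426, 0.0067, 0.0245], [316, 243])]
tray_mid [(0.65, [0.4305, 0.0055, 0.029], [316, 241])]
```

```bash
python3 -c "
import cv2
a=cv2.imread('pics/top0.png');cv2.imwrite('pics/top1.png',cv2.resize(a[150:330,150:480],(792,432),interpolation=cv2.INTER_CUBIC))
a=cv2.imread('pics/top0.png');cv2.imwrite('pics/top2.png',cv2.resize(a[180:290,380:480],(545,600),interpolation=cv2.INTER_CUBIC))"
```

```text
(no output)
```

View pics/top1.png

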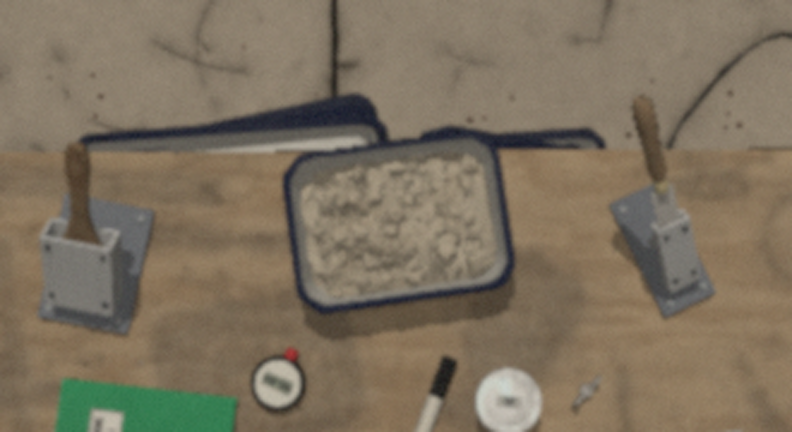

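View pics/top2.png

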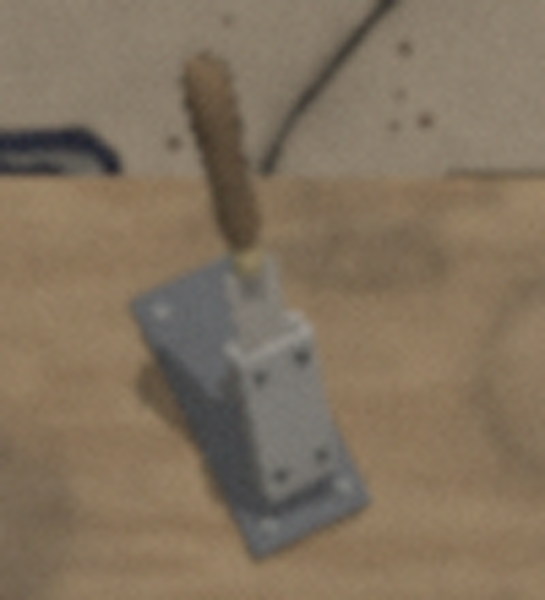

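View pics/scene0.png

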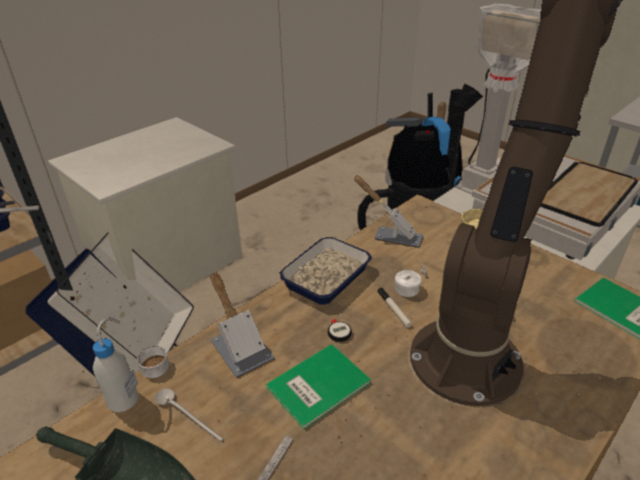

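The top view shows the narrow holder on the right with the spatula handle running from crop (205,70) to (245,240). Its foot plate corners are at about (130,300), (255,560) and (370,497). The tray is in the middle and the brush holder is on the left. The scene view agrees with this layout.

```bash
python3 - <<'E'
from h import *
p,T=shot('top')
def ray(u,v,z):
    d=T[:3,:3]@np.array([(u-p['cx'])/p['fx'],(v-p['cy'])/p['fy'],1]); o=T[:3,3]; return o+d*(z-o[2])/d[2]
for x,y in [(130,300),(255,560),(370,497)]: print('plate',ray(380+x/5.45,180+y/5.45,.006))
for x,y,z in [(205,70,.185),(245,240,.12),(268,338,.09),(205,60,.19)]: print('h',ray(380+x/5.45,180+y/5.45,z))
for x,y in [(300,170),(487,140),(510,285),(315,310)]: print('tray',ray(150+x/2.4,150+y/2.4,.046))
pos,M=tool(); print(pos); print(M.round(3))
E
```

```text
plate [ 0.44691551 -0.22176933  0.006     ]
plate [ 0.32354082 -0.27776356  0.006     ]
plate [ 0.35272753 -0.33315322  0.006     ]
h [ 0.52323064 -0.21934602  0.185     ]
h [ 0.46140043 -0.24955985  0.12      ]
h [ 0.42146683 -0.26581671  0.09      ]
h [ 0.52637857 -0.2183073   0.19      ]
tray [0.48063884 0.10813246 0.046     ]
tray [ 0.51118848 -0.0872253   0.046     ]
tray [ 0.35959269 -0.10888632  0.046     ]
tray [0.33537721 0.09245137 0.046     ]
[ 0.13991178 -0.60917773  0.29227597]
[[ 0.975  0.224  0.   ]
 [ 0.224 -0.975 -0.   ]
 [ 0.     0.    -1.   ]]
```

The rows are not in the units I measure in: shifts go in shares of 50 mm and turns go in shares of pi/2 rad. I convert before sending: 0.036 m is 0.72, -0.024 m is -0.48.

pendant --rows '[0.72,-0.48,0,0,1,0.72,-0.48,0,0,1,0.72,-0.48,0,0,1,0.72,-0.48,0,0,1,0.72,-0.48,0,0,1,0.72,-0.48,0,0,1,0.72,-0.48,0,0,1,0.72,-0.48,0,0,1,0.72,-0.48,0,0,1,0.72,-0.48,0,0,1]' --force 3

```text
clock: 1.95
position: [0.4381, -0.2933, 0.2925]
ee_rot: [3.121, 0.353, 0.001]
force: [1.2, -1.1, 0.6]
width: 1.002
gripper_force: 0.0
```

pendant --rows '[0.6,-0.4,0,0,0.7,0.6,-0.4,0,0,0.7,0,0,0,-0.07,0.7,0,0,0,-0.07,0.7,0,0,0,0,0.7]'

```text
clock: 2.45
position: [0.4867, -0.242, 0.2922]
ee_rot: [-3.063, -0.698, 0.0]
force: [-0.7, -0.9, 0.2]
width: 0.706
gripper_force: 0.0
```

```bash
python3 - <<'E'
from h import *
p,T=shot('wrist'); cv2.imwrite('pics/w1.png',p['image'])
for n in ['spatula','spatula_grip','narrow_holder']: print(n,find(p,T,n))
print(np.round(p['mount'],3).tolist())
pos,M=tool(); print(pos); print(M.round(3))
E
```

```text
spatula [(0.89, [0.4934, -0.2335, 0.1709], [312, 244])]
spatula_grip [(0.58, [0.5011, -0.2336, 0.1625], [317, 231])]
narrow_holder [(0.62, [0.4231, -0.2679, 0.0108], [315, 270]), (0.36, [0.4392, -0.0073, 0.0292], [91, 159])]
[[-0.001, -0.963, -0.269, 0.072], [1.0, -0.0, -0.001, -0.001], [0.001, -0.269, 0.963, -0.093], [0.0, 0.0, 0.0, 1.0]]
[ 0.48640971 -0.24256975  0.29228832]
[[ 0.904  0.428  0.   ]
 [ 0.428 -0.904 -0.   ]
 [ 0.     0.    -1.   ]]
```

View pics/w1.png

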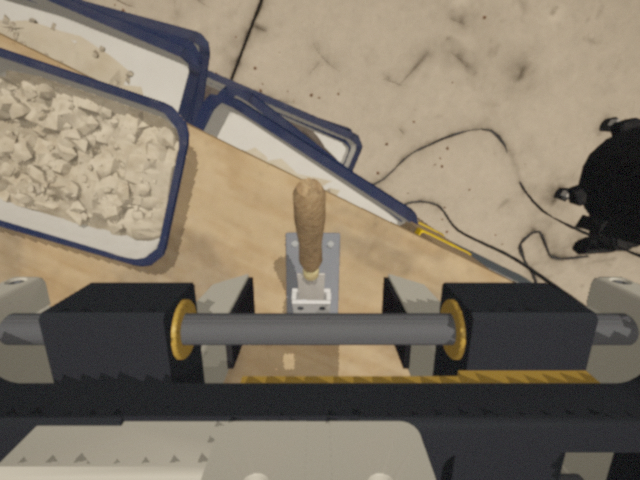

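The wrist view shows the handle end-on to the fingers. The butt is at about (309,181), the ferrule at (312,278) and the mouth at (312,297), so yaw is well aligned. Next I triangulate against the top view.

```bash
python3 - <<'E'
from h import *
pw,Tw=shot('wrist'); pt,Tt=shot('top')
def ray(p,T,u,v):
    d=T[:3,:3]@np.array([(u-p['cx'])/p['fx'],(v-p['cy'])/p['fy'],1]); return T[:3,3],d/np.linalg.norm(d)
def tri(a,b):
    (o1,d1),(o2,d2)=ray(pw,Tw,*a),ray(pt,Tt,*b)
    s=np.linalg.lstsq(np.c_[d1,-d2],o2-o1,rcond=None)[0]; q1,q2=o1+s[0]*d1,o2+s[1]*d2
    return (q1+q2)/2,np.linalg.norm(q1-q2)
pos,M=tool()
for n,a,b in [('butt',(309,181),(380+206/5.45,180+53/5.45)),('ferrule',(312,278),(380+246/5.45,180+262/5.45)),('mouth',(311,297),(380+272/5.45,180+330/5.45))]:
    q,e=tri(a,b); print(n,q.round(4),e.round(4),'tool',(M.T@(q-pos)).round(4))
print(pos)
E
```

```text
butt [ 0.5303 -0.2166  0.1912] 0.0045 tool [ 0.0507 -0.0046  0.1011]
ferrule [ 0.452  -0.2515  0.1174] 0.0022 tool [-0.035  -0.0067  0.1749]
mouth [ 0.4249 -0.2651  0.0936] 0.0032 tool [-0.0653 -0.006   0.1987]
[ 0.48647298 -0.24249088  0.29229352]
```

To row units: 0.03 m is 0.6, 0.024 m is 0.48.

pendant --rows '[0.48,-0.1,0,0,0.5,0,0,0.6,0,0.5,0,0,0.6,0,0.5,0,0,0.52,0,0.5,0,0,0,0,0.5]' --force 15

```text
clock: 3.25
position: [0.5041, -0.2269, 0.2032]
ee_rot: [-3.061, -0.692, 0.008]
force: [-0.2, 0.2, 0.3]
width: 0.502
gripper_force: 0.0
```

pendant --rows '[0,0,0,0,0.35,0,0,0,0,0.3,0,0,0,0,0.1,0,0,0,0,0.1,0,0,0,0,0.1,0,0,0,0,0.1]' --force 15

```text
clock: 3.85
position: [0.5068, -0.2275, 0.2071]
ee_rot: [3.063, 0.694, 0.003]
force: [1.3, -0.2, 5.6]
width: 0.215
gripper_force: 15.0
```

```bash
python3 - <<'E'
from h import *
p,T=shot('wrist'); cv2.imwrite('pics/w2.png',p['image'])
print(readout.observe()['position'])
p,T=shot('scene'); cv2.imwrite('pics/s2.png',cv2.resize(p['image'][130:270,280:460],(771,600)))
E
```

```text
[ 0.50683133 -0.22749477  0.20709937]
```

View pics/s2.png

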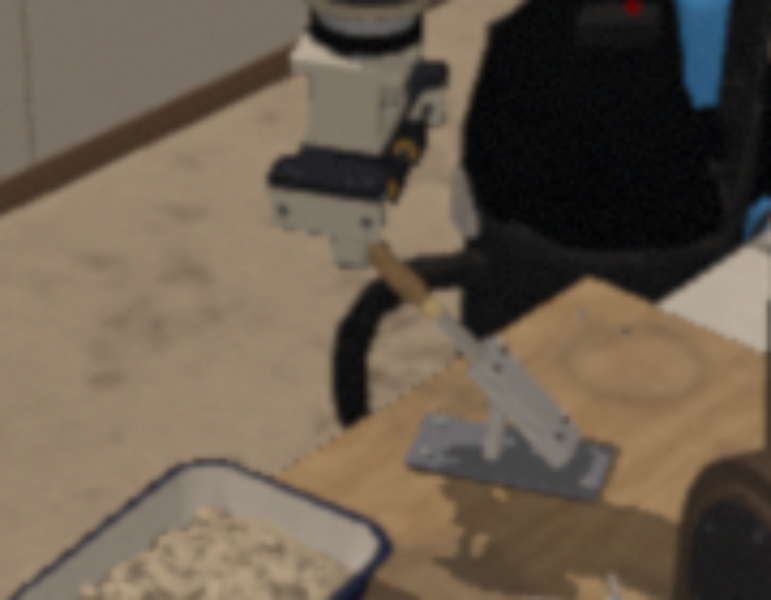

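The scene view shows the fingers closed on the upper part of the handle, with the blade still in the sheath. The opening of 0.215 is about 20 mm, which matches the handle width. Next I draw along the 45° axis.

To row units: -0.01 m is -0.2, -0.008 m is -0.16.

pendant --rows '[0,0,0,0,0,0.12,0,-0.12,0,0,0.16,0,-0.16,0,0,0.2,0,-0.2,0,0,0.2,0,-0.2,0,0]' --force 25

```text
clock: 4.45
position: [0.5378, -0.2121, 0.2412]
ee_rot: [3.064, 0.695, 0.001]
force: [-0.1, 0.4, -1.4]
width: 0.215
gripper_force: 25.0
```

pendant --rows '[0.2,0,-0.2,0,0,0.2,0,-0.2,0,0,0.2,0,-0.2,0,0,0.2,0,-0.2,0,0,0.2,0,-0.2,0,0,0,0,0,0,0,0,0,0,0,0]'

```text
clock: 5.15
position: [0.582, -0.191, 0.2902]
ee_rot: [3.064, 0.695, -0.0]
force: [-0.4, 0.1, 0.2]
width: 0.214
gripper_force: 25.0
```

```bash
python3 - <<'E'
from h import *
p,T=shot('scene'); cv2.imwrite('pics/s3.png',cv2.resize(p['image'][90:270,260:460],(666,600)))
for n in ['spatula','spatula_grip','spatula_tip']: print(n,find(p,T,n))
E
```

```text
spatula [(0.91, [0.5063, -0.2203, 0.1771], [362, 180])]
spatula_grip [(0.74, [0.5171, -0.2155, 0.1784], [358, 179])]
spatula_tip [(0.81, [0.5149, -0.2174, 0.1713], [359, 182])]
```

View pics/s3.png

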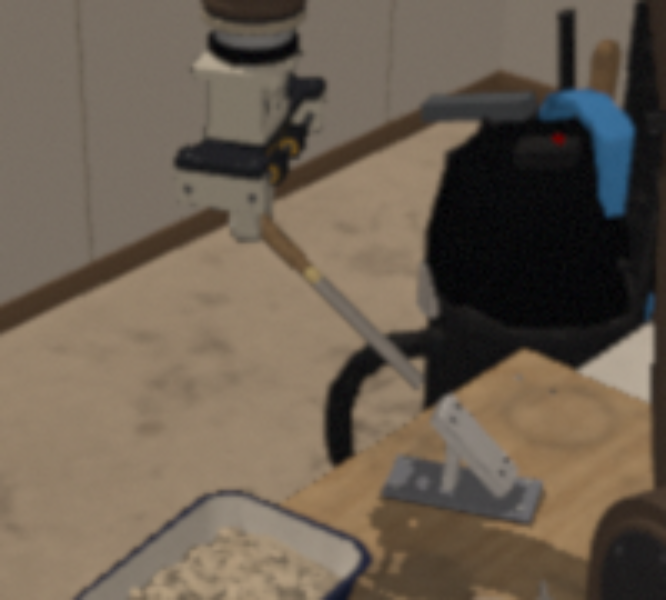

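The spatula is fully out, with its tip clear of the mouth. I lift it, then loosen the grip so it swings down about the finger axis.

To row units: -0.04 m is -0.8, -0.03 m is -0.6.

pendant --rows '[0,0,-0.6,0,0,0,0,-0.8,0,0,0,0,-0.6,0,0,0,0,0,0,0]' --force 25

```text
clock: 5.75
position: [0.583, -0.1916, 0.3948]
ee_rot: [3.061, 0.693, 0.01]
force: [0.1, 0.4, -1.3]
width: 0.214
gripper_force: 25.0
```

pendant --rows '[0,0,0,0,0,0,0,0,0,0,0,0,0,0,0,0,0,0,0,0]' --force 3

```text
clock: 6.15
position: [0.5815, -0.1912, 0.3891]
ee_rot: [-3.063, -0.694, 0.003]
force: [0.3, 0.6, 0.2]
width: 0.223
gripper_force: 3.0
```

```bash
python3 - <<'E'
from h import *
p,T=shot('scene'); cv2.imwrite('pics/s4.png',cv2.resize(p['image'][70:250,260:460],(666,600)))
E
```

```text
(no output)
```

View pics/s4.png

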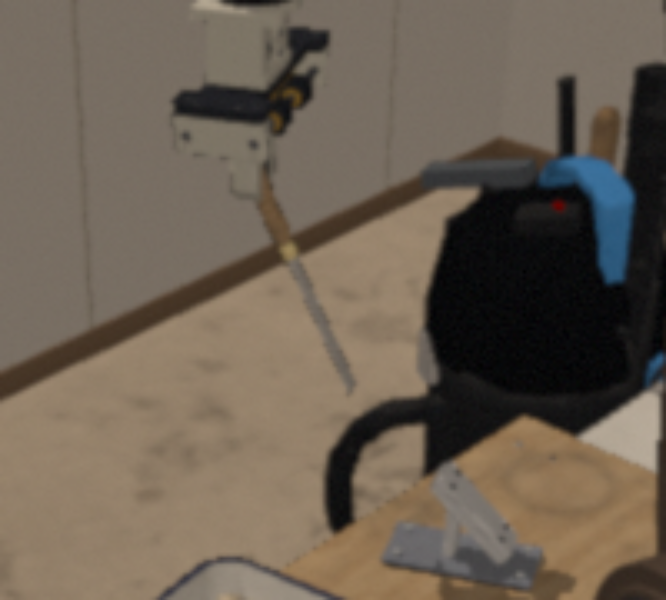

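It is swinging down under the 3 N grip, with the tip now at crop (350,390). I'll let it settle and look again.

pendant --rows '[0,0,0,0,0,0,0,0,0,0,0,0,0,0,0,0,0,0,0,0,0,0,0,0,0,0,0,0,0,0,0,0,0,0,0,0,0,0,0,0]' --force 3

```text
clock: 7.0
position: [0.5819, -0.1912, 0.3903]
ee_rot: [3.064, 0.694, 0.0]
force: [0.4, 1.1, -0.3]
width: 0.223
gripper_force: 3.0
```

```bash
python3 - <<'E'
from h import *
pos,M=tool()
p,T=shot('scene'); cv2.imwrite('pics/s5.png',cv2.resize(p['image'][90:210,300:400],(500,600)))
W=np.linalg.inv(T); g=pos+M@[0,0,.047]
def pix(q): c=W[:3,:3]@q+W[:3,3]; return np.array([p['fx']*c[0]/c[2]+p['cx'],p['fy']*c[1]/c[2]+p['cy']])
print('grip px crop',(pix(g)-[300,90])*5)
for a in range(-5,45,5):
    q=g+.2*M@[-np.sin(np.radians(a)),0,np.cos(np.radians(a))]; print(a,((pix(q)-[300,90])*5).round(),end=' ')
E
```

```text
grip px crop [180.34961951 155.96535564]
-5 [150. 471.] 0 [178. 477.] 5 [207. 480.] 10 [235. 482.] 15 [263. 480.] 20 [291. 477.] 25 [318. 471.] 30 [345. 463.] 35 [371. 453.] 40 [396. 440.]
```

View pics/s5.png

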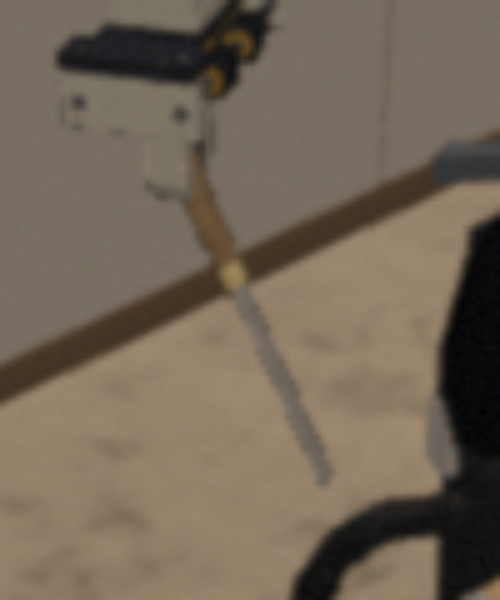

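The spatula has stuck at about 24° from plumb, with the tip at crop (323,480). An abrupt start in tool -x with a tapered stop should swing the grip over the tip.

```bash
cat > ang.py <<'E'
from h import *
import sys
# tilt toward tool -x: best-matching blade direction in wrist-independent scene view by brightness profile -> save crop with candidate ticks
def look(name,ang=range(-15,40,5)):
    pos,M=tool(); p,T=shot('scene'); W=np.linalg.inv(T); g=pos+M@[0,0,.047]
    def pix(q): c=W[:3,:3]@q+W[:3,3]; return np.array([p['fx']*c[0]/c[2]+p['cx'],p['fy']*c[1]/c[2]+p['cy']])
    u,v=(pix(g)-[50,35]).astype(int); im=cv2.resize(p['image'][v:v+120,u:u+100],(500,600))
    for a in ang:
        q=((pix(g+.215*M@[-np.sin(np.radians(a)),0,np.cos(np.radians(a))])-[u,v])*5).astype(int)
        cv2.circle(im,tuple(map(int,q)),3,(0,0,255) if a==0 else (0,255,0),-1)
    cv2.imwrite(f'pics/{name}.png',im); print(pos)
if __name__=='__main__': look(sys.argv[1])
E
```

pendant --rows '[-1,0,0,0,0,-0.8,0,0,0,0,-0.4,0,0,0,0,-0.2,0,0,0,0,0,0,0,0,0,0,0,0,0,0]' --force 3

```text
clock: 7.65
position: [0.4746, -0.2422, 0.3903]
ee_rot: [-3.063, -0.696, -0.001]
force: [0.1, 0.9, -0.6]
width: 0.222
gripper_force: 3.0
```

```bash
python3 ang.py a1
```

```text
[ 0.47461141 -0.24218485  0.39032786]
```

View pics/a1.png

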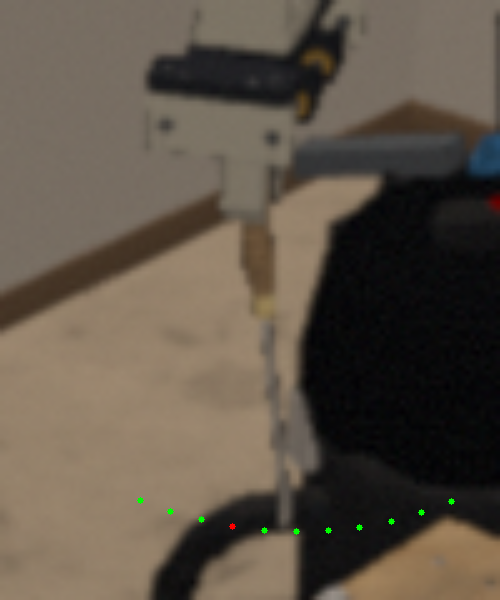

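The tilt is now about 8.5°, with the tip at (285,530) between the 5° and 10° marks. I'll give one more, smaller jerk.

To row units: -0.04 m is -0.8, -0.025 m is -0.5.

pendant --rows '[-0.8,0,0,0,0,-0.5,0,0,0,0,-0.26,0,0,0,0,-0.12,0,0,0,0,0,0,0,0,0,0,0,0,0,0,0,0,0,0,0]' --force 3

```text
clock: 8.4
position: [0.3989, -0.2784, 0.3901]
ee_rot: [-3.063, -0.697, -0.001]
force: [-0.3, -0.6, -0.1]
width: 0.222
gripper_force: 3.0
```

```bash
python3 ang.py a2
```

```text
[ 0.39888937 -0.27840233  0.39013737]
```

View pics/a2.png

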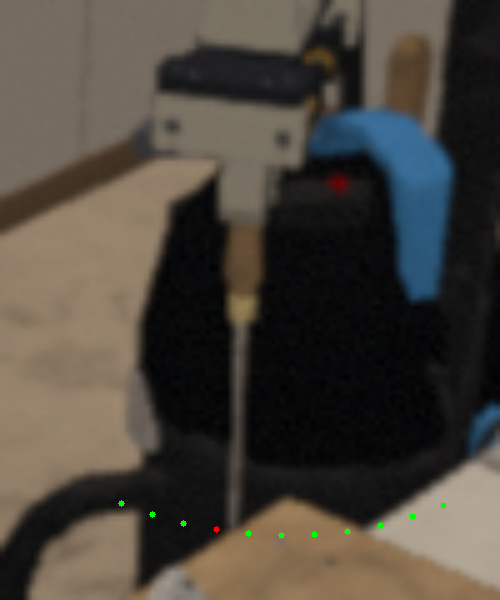

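The tip is at (234,527) and the plumb mark at (216,529), so the tilt is about 3–4°, well within the limit. Now I tighten the grip, find the tray's centre from its rim in code, and check the blade by line fit.

pendant --rows '[0,0,0,0,0,0,0,0,0,0]' --force 15

```text
clock: 8.65
position: [0.3981, -0.2789, 0.3902]
ee_rot: [-3.064, -0.695, -0.0]
force: [0.6, 0.4, -1.9]
width: 0.22
gripper_force: 15.0
```

```bash
python3 - <<'E'
from h import *
p,T=shot('top'); im=cv2.imread('pics/top0.png').astype(int)
m=((im[...,0]-im[...,2]>12)&(im.sum(2)<260)).astype('uint8'); m[:, :255]=0;m[:,380:]=0;m[:195]=0;m[300:]=0
n,l,s,c=cv2.connectedComponentsWithStats(cv2.morphologyEx(m,cv2.MORPH_CLOSE,np.ones((3,3))))
i=1+s[1:,4].argmax(); pts=np.argwhere(l==i)[:,::-1].astype(np.float32)
r=cv2.minAreaRect(pts); print(s[i],r)
def ray(u,v,z):
    d=T[:3,:3]@np.array([(u-p['cx'])/p['fx'],(v-p['cy'])/p['fy'],1]); o=T[:3,3]; return o+d*(z-o[2])/d[2]
q=np.array([ray(*b,.044) for b in cv2.boxPoints(r)]); print(q.round(3),q.mean(0))
pos,M=tool(); t=q.mean(0)-pos; print('tool delta to centre',(M.T@t).round(4), pos)
for nme in ['spatula','spatula_tip','spatula_grip']:
    for cn in ['scene','top']:
        P,TT=shot(cn); print(nme,cn,find(P,TT,nme))
E
```

```text
[255 195  53   9 295] ((280.9254455566406, 198.69754028320312), (7.625985145568848, 52.00960922241211), 88.87670135498047)
[[0.546 0.159 0.044]
 [0.548 0.028 0.044]
 [0.528 0.028 0.044]
 [0.526 0.159 0.044]] [0.53693615 0.09346099 0.044     ]
tool delta to centre [ 0.286  -0.2761  0.3462] [ 0.39800496 -0.27899197  0.39018342]
spatula scene [(0.57, [0.3883, -0.2711, 0.2805], [409, 155])]
spatula top [(0.34, [0.4264, 0.0097, 0.0263], [315, 243])]
spatula_tip scene [(0.68, [0.3914, -0.2712, 0.2767], [408, 156])]
spatula_tip top []
spatula_grip scene [(0.68, [0.3948, -0.2716, 0.2828], [408, 153])]
spatula_grip top [(0.49, [0.4262, 0.0096, 0.0258], [315, 243])]
```

To row units: -0.02 m is -0.4, -0.006 m is -0.12.

pendant --rows '[0.08,-0.12,0,0,0,0.18,-0.28,0,0,0,0.26,-0.4,0,0,0,0.26,-0.4,0,0,0,0.26,-0.4,0,0,0,0.26,-0.4,0,0,0,0.26,-0.4,0,0,0,0.26,-0.4,0,0,0,0.26,-0.4,0,0,0,0.26,-0.4,0,0,0]' --force 15

```text
clock: 10.3
position: [0.4256, -0.0647, 0.3903]
ee_rot: [3.064, 0.695, 0.0]
force: [0.0, -0.6, -0.3]
width: 0.218
gripper_force: 15.0
```

pendant --rows '[0.26,-0.4,0,0,0,0.26,-0.4,0,0,0,0.18,-0.28,0,0,0,0.12,-0.2,0,0,0,0.06,-0.08,0,0,0,0,0,0,0,0,0,0,0,0,0]'

```text
clock: 11.0
position: [0.4361, 0.0133, 0.3901]
ee_rot: [3.064, 0.693, -0.0]
force: [0.8, 0.5, -0.8]
width: 0.222
gripper_force: 15.0
```

```bash
python3 - <<'E'
from h import *
pos,M=tool(); print(pos,'remaining tool',(M.T@(np.array([.436,.012,pos[2]])-pos)).round(4))
g=pos+M@[0,0,.047]
img,Ts=shot('scene'); W=np.linalg.inv(Ts); im=img['image'].astype(float)
def pix(q): c=W[:3,:3]@q+W[:3,3]; return np.array([img['fx']*c[0]/c[2]+img['cx'],img['fy']*c[1]/c[2]+img['cy']])
u,v=pix(g); print('grip px',u,v,'plumb tip px',pix(g+[0,0,-.2]),'-x 10deg',pix(g+.2*M@[-.174,0,.985]),'+y 10deg', pix(g+.2*M@[0,.174,.985]))
bg=cv2.imread('pics/scene0.png').astype(float); d=np.abs(im-bg).sum(2)
for r in range(int(v)+15,int(v)+85,4):
    x0=int(u)-30; row=d[r,x0:x0+60]; k=np.where(row>60)[0]+x0; print(r,k.min() if len(k) else None,k.max() if len(k) else None,len(k),end=' | ')
for n in ['spatula','spatula_tip']: print(n,find(img,Ts,n))
E
```

```text
[0.436136   0.01327523 0.39014869] remaining tool [-0.0007  0.0011  0.    ]
grip px 321.8465606928575 164.19535659724954 plumb tip px [322.59466385 234.16234116] -x 10deg [335.5880797  235.63759176] +y 10deg [326.91485089 225.89867683]
179 318 325 8 | 183 318 325 8 | 187 319 325 7 | 191 None None 0 | 195 None None 0 | 199 324 324 1 | 203 None None 0 | 207 323 325 3 | 211 324 325 2 | 215 324 325 2 | 219 323 326 4 | 223 323 326 4 | 227 325 326 2 | 231 325 326 2 | 235 324 326 3 | 239 None None 0 | 243 None None 0 | 247 None None 0 | spatula [(0.71, [0.423, 0.0186, 0.2654], [325, 196]), (0.32, [0.4265, 0.0163, 0.0307], [325, 270])]
spatula_tip [(0.62, [0.4327, 0.0202, 0.2629], [321, 195])]
```

```bash
python3 - <<'E'
from h import *
def ray(p,T,u,v,z):
    d=T[:3,:3]@np.array([(u-p['cx'])/p['fx'],(v-p['cy'])/p['fy'],1]); o=T[:3,3]; return (o+d*(z-o[2])/d[2]).round(4)
p,T=shot('scene'); 
c=[ray(p,T,*a,.046) for a in [(281,270),(327,239),(371,256),(326,297)]]; print(c,np.mean(c,0)); print('tip if z=.14',ray(p,T,325.3,236.5,.14))
t,Tt=shot('top'); print(ray(t,Tt,316.9,242.7,.046))
o=readout.observe(); print(o['gripper_force'],np.abs(o['dq']).max(),o['clock'])
E
```

```text
[array([0.498, 0.108, 0.046]), array([ 0.5071, -0.0763,  0.046 ]), array([ 0.3656, -0.1017,  0.046 ]), array([0.339 , 0.1021, 0.046 ])] [0.427425 0.008025 0.046   ]
tip if z=.14 [0.427  0.0127 0.14  ]
[0.4252 0.0038 0.046 ]
14.999902239069343 0.0028260649604350584 11.25
```

The tip is at about (0.428, 0.011, 0.14) and the tray middle at about (0.426, 0.006), so it is within tolerance and still. Handing in.

```bash
python3 -c "
from h import *
print(workorder.sign_off())"
```

```text
the job is handed in; nothing more can be done
None
```

I handed the job in at about 11 s: the robot is holding the spatula still, blade down about 2° off plumb by my measurement, with the tip some 5 mm from the tray's middle and about 94 mm above the rim; the sign-off gave no verdict, and I did not measure the brush again at the end, though the arm never went near it.

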